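Grease the soft-serve drive gearbox on its stand

ROBOT

A 6-joint arm with a two-finger parallel gripper is mounted at the origin on the work surface. World frame = base frame: x ahead of the robot, y to its left, z up, the work surface at z = 0. Lengths are in m, angles in degrees, forces in N, time in s.
With the tool pointing down it reaches from about 0.35 to 0.875 m from the base axis. Payload 4.2 kg.
Tool frame: the origin (TCP) lies midway between the tips of the shut fingers; the grasp point (between the pads) lies 19 mm behind it; y points along the fingers, z is the direction in which the jaws open and shut, and the axes are right-handed (so a half turn about y gives the same grasp; the last joint's range is limited). The gripper opens to 87 mm and grips with 3 to 60 N. Pads are 19 mm wide; open, the fingers measure 117 mm over their backs; the gripper's body (75 mm by 190 mm) begins 51 mm behind the grasp point.
Start: joints at [82.712, 22.042, 0.453, 0, -68.411, -14.817], TCP at [0.235, 0.579, 0.223] pointing down, gripper open.
Joint ranges: [-179.83, 179.83], [-69.29, 118.12], [-61.27, 80.66], [-181.25, 117.63], [-171.15, -9.14], [-177.46, 177.46]. Speed limits (degrees/s): [159.86, 159.86, 180, 180, 180, 180].

INTERFACE

Orientations are given as [roll, pitch, yaw] about the fixed x, y, z axes, in that order (R = Rz(yaw) Ry(pitch) Rx(roll)).
In Python, from workcell import env gives the robot as it stands. The module is installed in compiled form; this text tells all that it offers. Calls block until the motion is done:
- env.goto(position, orientation): joint-space move of the TCP to a pose.
- env.move_straight(position, rotation=None, rate=0.15, force_limit=None): straight line of the TCP; rotation=None keeps the orientation; rate is the mean speed in m/s. With force_limit (N) it stops when the force on the tool has changed by that much, and returns True; else False.
- env.set_joints(angles): joint-space move.
- env.gripper_to(opening, grasp_force=None): opening from 0.0 (shut) to 1.0 (fully open); grasp_force is the grip in N (None keeps the last); returns when the fingers have stopped.
- env.dwell(seconds).
- env.inverse_kinematics(position, orientation): joint angles nearest the present ones, or None.
- env.read_state(): the state.
- env.grab_frame(name): name is "scene" or "top" or "wrist"; returns a dict with "image" (420x560x3 uint8, blue, green, red), "fx", "fy", "cx", "cy" (pixels), "position" and "orientation" of the camera in the world. Camera axes: x right, y up, looking along -z (the intrinsics and any distortion apply to the point x, -y, -z); pixel columns grow to the right and rows downward; lengths in m; the calibration is good to about 2 mm. A picture is of the moment at which its call begins. There is no depth.
A pose or a line that the arm cannot do raises env.Unreachable and nothing moves.
- env.close_job(): hands the job in, once; it reports no verdict.
Trained networks look in a picture, given as the dict that the camera call returned (one of the last four; its "shot" number tells which), for a name from the list of things; names that differ only in an ending like _2 or _b are one class to them, and where a whole thing is asked for, a point or a joint stands for the part that bears it (a point fixed in the world has none). Each returns a list of dicts, best first, with "score" (0 to 1); they miss things now and then, are a little off and sometimes report something else, mostly with a low value. They report only what shows in the picture. A call takes as long as a camera call. They do not tell look-alikes from the thing itself.
- env.search_frame(picture, thing): "xyz" ([x, y, z] in m, in world coordinates, good to about 4 mm: the middle of the surface that is visible of it).
- env.trace(picture, thing): "mask" (420x560 bool, what is visible of it).
The state is a dict: "clock": time; "joint_positions": joint angles; "qvel": joint speeds; "joint_torque": joint torques, N m; "position": TCP position; "tool_rot": TCP orientation; "force": force on the tool from outside, world axes, zero at the start; "wrist_torque": the same for the moment, N m; "opening": opening from 0.0 (shut) to 1.0 (fully open).
Only numpy, scipy, OpenCV 4.12 (cv2) and the standard library are available. Lean on these libraries where they do the work, as an engineer would, in place of code of your own. Each camera call takes 0.05 s, during which the arm holds its last target. There are 200 camera calls.

TASK

Set the soft-serve machine's drive gearbox down on its service stand, with both pegs in its holes so that it sits flush, and let go of it. Then take the yellow grease cartridge out of its holder and press its brass coupler squarely onto the gearbox's tilted grease nipple until the red sprung collar snaps all the way down. Finish while still gripping the cartridge and holding it pressed there against the spring; leave the other things on the counter alone.

Things in the scene. Friction and masses are not known exactly. Their poses are not given: they have to be found in the camera images.
- stand: Fixed white plate 130 x 150 x 12 mm (x, y, z), origin at the centre of its underside, z up. Two upright brass pegs at x = 0 rise 14 mm above it, the last 4.5 mm chamfered: 12 mm diameter at y = +45 mm, 16 mm at y = -45 mm. The gearbox belongs on it with origin over origin (12 mm higher) and the same axes.
- gearbox: Loose gearbox, about 0.6 kg; starts upright, nipple towards the robot's right, roughly as on the stand. Origin: centre of the underside of its foot (100 x 120 x 16 mm in x, y, z), z up. Foot holes at x = 0: 15 mm diameter at y = +45 mm, 19 mm at y = -45 mm. Grey housing 66 x 54 mm to z = 56 mm; shaft to +x, to 71 mm. The nipple leans 25 degrees from z towards -x, in the x-z plane.
- gearbox_lug (a point): Grasp point in the middle of the gearbox's blue lifting lug, 36 mm long in x, 16 mm thick in y, from z = 56 to 98 mm of the gearbox; the point is at x = 16, y = 0, z = 78 mm of the gearbox. Axes as the gearbox. Take it from above, closing along y; the gearbox balances near it.
- collar_rim (a point): Centre of the outer face of the red collar (25 mm diameter, 8 mm tall) that slides on the brass nipple and moves with it; z = the nipple's axis, out of the gearbox. The nipple, 12 mm in diameter, ends in a 12 mm round head and sticks out 16 mm past this point with the collar up. Collar up, the point is at x = -37.8, y = 0, z = 77.4 mm of the gearbox.
- collar (a joint): Travel of the red collar along the nipple axis into the gearbox, m: 0 = up (rest), 0.008 = all the way down at its stop. Pressed by the coupler it resists with about 16 N in the first millimetre, while the jaws ride over the nipple's head, then ever less: it gives way and snaps down, pushing back with about 7 N near the bottom. It springs up again when let go.
- holder: Fixed black ring (52 mm outer, 29 mm inner diameter, 38 mm tall), origin at the centre of its underside on the counter; the cartridge hangs upright in it, coupler down.
- cartridge_mid (a point): Centre of the yellow round body (36 mm diameter, 64 mm long) of the loose grease cartridge, about 0.25 kg; z along its axis, away from the coupler. In the holder the body runs from 38 to 102 mm above the counter, with a 4 mm black cap on top, and this point is at 70 mm. Grip the body here from above.
- cartridge_mouth (a point): Centre of the open mouth of the cartridge's brass coupler, a tube 24 mm outer and 15 mm inner diameter, 29 mm deep inside and 34 mm long below the yellow body; on the cartridge's axis, 66 mm from its centre. z points up the axis. Sprung jaws inside snap over the nipple's head; the mouth's rim presses the collar.
- sprinkles: Bystander: pink jar, 66 mm wide, 75 mm tall, origin under it.
- wrench: Bystander: steel wrench 150 mm long, lying flat between robot and stand.
- nozzle: Bystander: white plastic nozzle, 44 mm wide, 35 mm tall, origin under it.
- spoon: Bystander: orange spoon 150 mm long, lying flat.
There are look-alikes about, which are no part of the job. Leave any green look-alike of the part that bears cartridge_mid alone.

How it is judged:
By the outcome, as a careful person would: the job done as asked, in the order asked, and still so for the second after the job is handed in, while the arm keeps its last pose, push and grip.
It also fails if it takes over 56 s, if anything falls off the work surface, if the arm or the gripper's body presses on something with over 40 N, if the wrist force passes 120 N, or if a joint passes its speed limit or range.

## Working session

There is one attempt and no reset: what is moved stays moved. The work goes in short steps, each a Python script; the robot and the scene stay as the last script left them, time stands still between calls to the robot, and variables do not carry over. Pictures are saved under pics/ and viewed, about 8 in all and at most 12, crops included, and the job is handed in when it is done.

```bash
mkdir -p pics; python3 - <<'E'
from workcell import env
import cv2,numpy as np
ims=[]
for n in ("scene","top"):
    p=env.grab_frame(n); cv2.imwrite(f"pics/{n}0.png",p["image"])
    print(n,{k:v for k,v in p.items() if k!="image"})
    for t in ("stand","gearbox","gearbox_lug","collar_rim","holder","cartridge_mid","sprinkles","wrench","nozzle","spoon"):
        print(t,[(np.round(d["xyz"],3).tolist(),round(d["score"],2)) for d in env.search_frame(p,t)])
s=env.read_state();print(s)
E
```

```text
scene {'fx': 477.31092317065156, 'fy': 477.31092317065156, 'cx': 284.027521056297, 'cy': 211.35861553499868, 'position': array([1.15353044, 0.5632418 , 0.67084469]), 'orientation': array([ 53.99142003,  -0.89808456, 137.03962307]), 'shot': 1}
stand [([0.587, -0.046, 0.015], 0.75)]
gearbox [([0.499, -0.26, 0.031], 0.73), ([0.498, 0.32, 0.026], 0.2)]
gearbox_lug []
collar_rim []
holder [([0.498, 0.321, 0.024], 0.87), ([0.497, -0.26, 0.023], 0.65)]
cartridge_mid [([0.496, 0.308, 0.081], 0.82)]
sprinkles [([0.714, -0.192, 0.052], 0.59)]
wrench [([0.42, 0.029, 0.008], 0.9), ([0.715, 0.234, 0.022], 0.68)]
nozzle [([0.712, 0.233, 0.021], 0.83), ([0.72, -0.191, 0.05], 0.61)]
spoon [([0.692, -0.401, 0.014], 0.82)]
top {'fx': 396.283814527769, 'fy': 396.283814527769, 'cx': 275.9237741356937, 'cy': 212.53945914696294, 'position': array([4.41328677e-01, 5.76843329e-04, 8.78399865e-01]), 'orientation': array([  8.90056848,  -1.62626584, -88.39335381]), 'shot': 2}
stand []
gearbox [([0.481, -0.277, 0.016], 0.62), ([0.697, -0.208, 0.076], 0.59)]
gearbox_lug [([0.475, -0.282, 0.013], 0.57)]
collar_r
[... 332 characters left out ...]
[([0.687, -0.408, 0.011], 0.89)]
{'clock': 1.1, 'joint_positions': array([ 8.27130886e+01,  2.20426542e+01,  4.51898836e-01,  2.18304082e-03,
       -6.84105798e+01, -1.48155069e+01]), 'qvel': array([ 0.10579765,  0.05795351, -0.0034162 ,  0.04948573,  0.03519626,
       -0.08172479]), 'joint_torque': array([-5.38728327e-04, -3.90478384e+01,  1.87625510e+01,  4.22495350e+00,
        1.54250243e-02, -1.81383280e-05]), 'position': array([0.2351563 , 0.57905501, 0.22254048]), 'tool_rot': array([-8.99992282e+01,  2.30380468e-03,  1.57898385e+02]), 'force': array([ 0.20113048, -0.02030505, -0.38646922]), 'wrist_torque': array([-0.02273437, -0.01525759, -0.01791671]), 'opening': 1.000032344632053}
```

View pics/scene0.png

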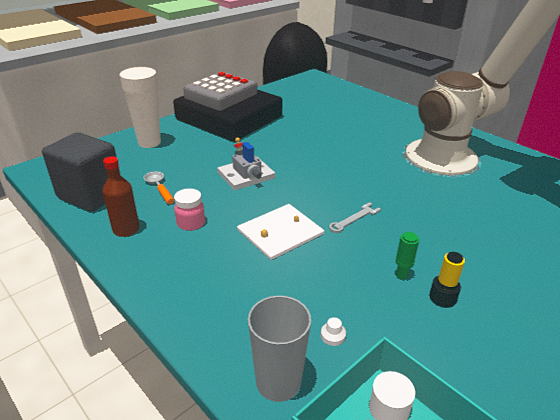

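View pics/top0.png

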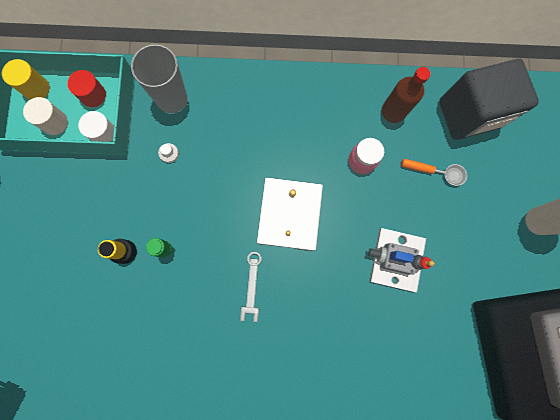

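The robot base is at the top right of the scene view. In the top view:
- The gearbox is at about (400,258), with the shaft to the left and the red collar to the right at (427,263), so its yaw is about 90°.
- The stand is at (290,214), with pegs at (292,193) and (288,233).
- The yellow cartridge is at (110,250) and the green look-alike at (158,247).

Next I'll look at each of these from close by with the wrist camera.

```bash
cat > h.py <<'E'
from workcell import env
import cv2,numpy as np
from scipy.spatial.transform import Rotation as Ro
def K(p): return Ro.from_euler("xyz",p["orientation"],degrees=True).as_matrix()
def ray(p,u,v,z):
    d=K(p)@np.array([(u-p["cx"])/p["fx"],-(v-p["cy"])/p["fy"],-1.]); o=np.array(p["position"])
    return o+d*(z-o[2])/d[2]
def proj(p,X):
    c=K(p).T@(np.array(X)-p["position"]); return p["cx"]-p["fx"]*c[0]/c[2],p["cy"]+p["fy"]*c[1]/c[2]
def st(*ks):
    s=env.read_state()
    for k in ks or("clock","position","tool_rot","force","opening"): print(k,np.round(s[k],4))
    return s
E
python3 - <<'E'
from h import *
import pickle
P={}
for n,x,y,z in (("cart",.487,.302,.36),("stand",.575,-.04,.36),("gb",.485,-.275,.36)):
    env.goto([x,y,z],[-90,0,90]); env.dwell(.2)
    p=env.grab_frame("wrist"); P[n]=p; cv2.imwrite(f"pics/{n}1.png",p["image"])
    print(n,p["position"],p["orientation"],p["fx"],p["cx"],p["cy"],p["shot"])
    for t in {"cart":("cartridge_mid","holder"),"stand":("stand",),"gb":("gearbox","gearbox_lug","collar_rim")}[n]:
        print(t,[(np.round(d["xyz"],4).tolist(),round(d["score"],2)) for d in env.search_frame(p,t)])
pickle.dump(P,open("P.pkl","wb"))
cv2.imwrite("pics/m1.png",np.hstack([P["stand"]["image"],P["gb"]["image"]])[:, :])
cv2.imwrite("pics/m1.png",cv2.resize(cv2.imread("pics/m1.png"),(800,300)))
st()
E
```

```text
cart [0.48610235 0.2295752  0.52152853] [-1.54436000e+01 -2.81087770e-02 -1.79922576e+02] 362.21635658943995 276.40476401509704 209.20140315285343 3
cartridge_mid [([0.4803, 0.3029, 0.1026], 0.94), ([0.4873, 0.2176, 0.0996], 0.79)]
holder [([0.4793, 0.2934, 0.0407], 0.56)]
stand [ 0.57453007 -0.11226253  0.52202852] [-1.54871464e+01  1.49774746e-02 -1.79913994e+02] 362.21635658943995 276.40476401509704 209.20140315285343 4
stand [([0.5783, -0.0535, 0.0084], 0.94), ([0.4682, -0.2335, 0.0149], 0.67)]
gb [ 0.48521102 -0.347295    0.52192344] [-1.54899919e+01  9.80979679e-03 -1.79898426e+02] 362.21635658943995 276.40476401509704 209.20140315285343 5
gearbox [([0.4824, -0.2917, 0.016], 0.97)]
gearbox_lug [([0.4819, -0.2915, 0.0154], 0.92)]
collar_rim [([0.4781, -0.3259, 0.0785], 0.83)]
clock 5.95
position [ 0.4853 -0.2745  0.3599]
tool_rot [-8.99964e+01 -3.90000e-03  9.00581e+01]
force [ 0.6627 -0.0509  0.0353]
opening 0.9951
```

View pics/m1.png

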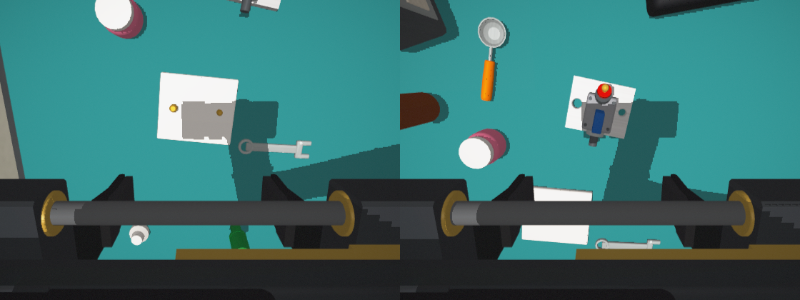

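Left crop: stand, with its pegs at about (173,107) and (219,112). Right crop: gearbox, with its two foot holes at about (577,103) and (622,112). Image left is +x and up is -y. I'll measure these features numerically.

```bash
python3 - <<'E'
from h import *
import pickle
P=pickle.load(open("P.pkl","rb"))
def comps(m,a0=15):
    n,l,s,c=cv2.connectedComponentsWithStats(m.astype(np.uint8)); return [(s[i],c[i]) for i in range(1,n) if s[i][4]>=a0]
p=P["stand"]; hsv=cv2.cvtColor(p["image"],cv2.COLOR_BGR2HSV)
print("center", p["image"][209-60:209-59,276-40:276+40:20])
H,S,V=cv2.split(hsv)
m=(H>10)&(H<35)&(S>120); m[:90]=0;m[215:]=0
for s,c in comps(m,8): print("peg",s,c,ray(p,*c,.020).round(4))
plate=(S<60)&(V>90); plate[230:]=0
cs=sorted(comps(plate),key=lambda t:-t[0][4])[:3]
n,l=cv2.connectedComponents(plate.astype(np.uint8)); 
big=max(range(1,n),key=lambda i:(l==i)[95:210,215:340].sum())
ys,xs=np.nonzero(l==big); q=np.array([ray(p,u,v,.012)[:2] for u,v in zip(xs,ys)],np.float32)
print("stand rect",cv2.minAreaRect(q*1000))
p=P["gb"]; hsv=cv2.cvtColor(p["image"],cv2.COLOR_BGR2HSV);H,S,V=cv2.split(hsv)
roi=p["image"][95:215,230:345]; cv2.imwrite("pics/gbcrop.png",np.hstack([cv2.resize(roi,None,fx=3.3,fy=3.3,interpolation=cv2.INTER_CUBIC),cv2.resize(P["stand"]["image"][95:215,215:330],None,fx=3.3,fy=3.3,interpolation=cv2.INTER_CUBIC)]))
t=(H>80)&(H<100)&(S>80); t[:90]=0;t[220:]=0
for s,c in comps(t,15): print("teal",s,c.round(2),ray(p,*c,.016).round(4))
b=(H>100)&(H<125)&(S>100); b[:90]=0;b[215:]=0
for s,c in comps(b,15): print("blue",s,c.round(2),ray(p,*c,.098).round(4))
r=((H<8)|(H>172))&(S>150);r[:90]=0;r[215:]=0
for s,c in comps(r,15): print("red",s,c.round(2),ray(p,*c,.0774).round(4))
p=P["cart"]; hsv=cv2.cvtColor(p["image"],cv2.COLOR_BGR2HSV);H,S,V=cv2.split(hsv)
y=(H>20)&(H<35)&(S>120); y[:60]=0; y[240:]=0
for s,c in comps(y,15): print("yel",s,c.round(2),ray(p,*c,.1).round(4))
k=(V<60);k[:60]=0;k[240:]=0
for s,c in comps(k,60): print("blk",s,c.round(2),ray(p,*c,.106).round(4))
cv2.imwrite("pics/cartcrop.png",p["image"])
E
```

```text
center [[[245 246 246]
  [151 155 159]
  [150 155 160]
  [151 155 159]]]
peg [237 146  11  11  94] [242.34042553 150.9787234 ] [ 0.6215 -0.0563  0.02  ]
peg [303 154   9   8  50] [306.94 157.14] [ 0.5323 -0.0479  0.02  ]
stand rect ((576.7932739257812, -52.05039978027344), (129.90072631835938, 149.16262817382812), 84.60122680664062)
teal [    0    90   560   130 60830] [297.21 153.79] [ 0.4563 -0.2871  0.016 ]
teal [242 138  13  13 120] [247.97 143.98] [ 0.5245 -0.3004  0.016 ]
teal [306 153   9   8  60] [310.17 156.68] [ 0.4381 -0.2831  0.016 ]
blue [268 153  19  35 452] [277.16 169.92] [ 0.4843 -0.2779  0.098 ]
red [276 117  20  21 231] [285.16 128.95] [ 0.4747 -0.324   0.0774]
yel [265 156  31  36 457] [279.55 170.67] [0.4821 0.2991 0.1   ]
blk [261 147  38  32 433] [278.76 158.51] [0.4831 0.2841 0.106 ]
blk [269 167  23  22 409] [279.87 177.51] [0.4818 0.3062 0.106 ]
```

View pics/gbcrop.png

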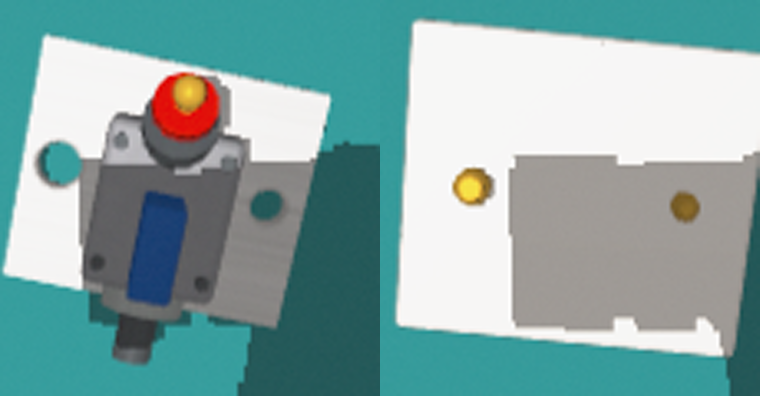

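The measurements agree. Stand: centre (0.577, -0.052), yaw 84.6°. Gearbox: origin about (0.4813, -0.2918), yaw 78.7°. Now I'll grasp the lug.

```bash
python3 - <<'E'
from h import *
import pickle
o=[-90,0,78.7]; x,y=.4843,-.2764
env.gripper_to(.6); env.goto([x,y,.16],o)
print(env.move_straight([x,y,.062],rate=.08,force_limit=8)); st("position","force")
env.gripper_to(0,40); s=st("opening","position","force")
env.dwell(.1)
a=env.grab_frame("wrist")
print(env.move_straight([x,y,.20],rate=.12)); env.dwell(.2); st()
b=env.grab_frame("wrist"); t=env.grab_frame("top")
pickle.dump([a,b,t],open("G.pkl","wb"))
cv2.imwrite("pics/g.png",np.hstack([a["image"][:,130:430],b["image"][:,130:430],]))
E
```

```text
False
position [ 0.4847 -0.2765  0.0626]
force [ 0.0938  0.296  -0.4918]
opening 0.1788
position [ 0.4845 -0.2764  0.062 ]
force [ 1.0969 -1.1884  0.0677]
False
clock 11.375
position [ 0.484  -0.2763  0.1993]
tool_rot [-8.99209e+01 -7.00000e-03  7.86958e+01]
force [ 0.3026  0.1298 -6.9386]
opening 0.1755
```

View pics/g.png

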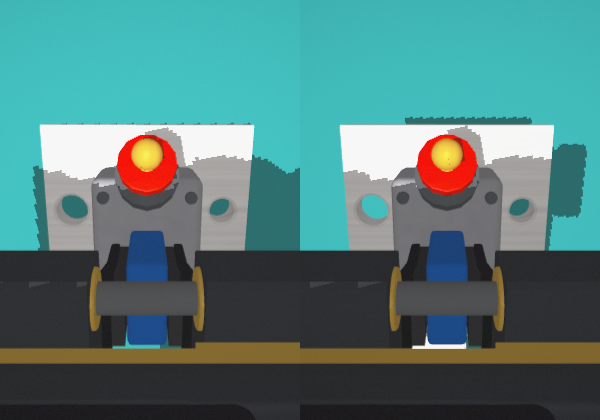

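The lug is held and the gearbox sits square in the hand, with the foot edge horizontal at row 125 and the holes at about (204,207) and (350,207) in full-frame pixels. I'll compute the in-hand offset before placing it.

```bash
python3 - <<'E'
from h import *
import pickle
a,b,t=pickle.load(open("G.pkl","rb"))
for p,z0,tc in ((a,0,[.4845,-.2764,.062]),(b,.1373,[.484,-.2763,.1993])):
    g=cv2.cvtColor(p["image"],cv2.COLOR_BGR2HSV); 
    foot=(g[...,1]<60)&(g[...,2]>100)
    xs=np.nonzero(foot[128:132].all(0))[0]; ys=np.nonzero(foot[:160,190:360].sum(1)>80)[0]
    R=Ro.from_euler("z",78.7,degrees=True).as_matrix()
    for u,v in ((xs[0],130),(xs[-1]+1,130),(277,ys[0]),(204,207),(350,207)):
        print((u,v),(R.T@(ray(p,u,v,z0+.016)-tc)*1000).round(1))
    print()
p=b
print(p["position"],p["orientation"])
E
```

```text
(np.int64(170), 130) [-62.1 -59.3 -46. ]
(np.int64(384), 130) [-62.   60.9 -46. ]
(277, np.int64(124)) [-65.3   0.8 -46. ]
(204, 207) [-17.2 -42.6 -46. ]
(350, 207) [-17.2  44.3 -46. ]

(np.int64(170), 130) [-62.  -59.2 -46. ]
(np.int64(384), 130) [-62.   61.1 -46. ]
(277, np.int64(124)) [-65.3   0.9 -46. ]
(204, 207) [-17.2 -42.5 -46. ]
(350, 207) [-17.2  44.4 -46. ]

[ 0.4692877  -0.3483107   0.36133923] [-1.54935171e+01 -7.21814348e-02  1.68682217e+02]
```

```bash
python3 - <<'E'
from h import *
o=[-90,0,84.6]; x,y=.5792,-.0367
env.goto([x,y,.2],o); env.move_straight([x,y,.105],rate=.1); env.dwell(.2); st()
print(env.move_straight([x,y,.0735],rate=.03,force_limit=6)); env.dwell(.2); st("clock","position","force","wrist_torque")
p=env.grab_frame("wrist"); cv2.imwrite("pics/pl.png",p["image"])
E
```

```text
clock 13.7833
position [ 0.5796 -0.0366  0.1057]
tool_rot [-9.00752e+01 -1.99000e-02  8.46058e+01]
force [ 0.2037 -0.8485 -7.7375]
opening 0.1786
True
clock 14.9583
position [ 0.5789 -0.0367  0.074 ]
force [-0.5635  0.9297  6.2943]
wrist_torque [ 0.2139 -0.052  -0.0674]
```

It reached z = 0.074, which is the flush height, before making contact. I'll release it and verify.

```bash
python3 - <<'E'
from h import *
import pickle
x,y=.5789,-.0367
env.gripper_to(.6); env.dwell(.2); st("force","position")
env.move_straight([x,y,.17],rate=.15); 
env.goto([x-.0,y,.30],[-90,0,84.6]); env.dwell(.2)
p=env.grab_frame("wrist"); t=env.grab_frame("scene"); pickle.dump(p,open("S.pkl","wb"))
g=p["image"]; c=t["image"][170:290,210:350]
cv2.imwrite("pics/seat.png",np.hstack([cv2.resize(g[90:270,180:380],(400,360)),cv2.resize(c,(400,360))]))
cv2.imwrite("pics/seatfull.png",g); st("clock")
H,S,V=cv2.split(cv2.cvtColor(g,cv2.COLOR_BGR2HSV))
r=((H<8)|(H>172))&(S>150); n,l,s,c=cv2.connectedComponentsWithStats(r.astype(np.uint8))
for i in range(1,n):
    if s[i][4]>60: print("red",s[i],c[i],ray(p,*c[i],.0894))
m=(H>10)&(H<35)&(S>100); n,l,s,c=cv2.connectedComponentsWithStats(m.astype(np.uint8))
for i in range(1,n):
    if 12<s[i][4]<800 and s[i][1]<230: print("brass",s[i],c[i],ray(p,*c[i],.026),ray(p,*c[i],.102))
E
```

```text
force [-0.4415  0.1553  0.2779]
position [ 0.576  -0.0368  0.071 ]
clock 17.7917
red [263 121  25  24 331] [275.0755287  134.54682779] [ 0.57356511 -0.0852875   0.0894    ]
brass [269 121  13  14 131] [275.14503817 127.24427481] [ 0.57305994 -0.08945392  0.026     ] [ 0.57276383 -0.09299538  0.102     ]
brass [232 153  13  13 132] [237.86363636 159.03030303] [ 0.621012   -0.05670551  0.026     ] [ 0.61231805 -0.0659822   0.102     ]
brass [308 155   9   9  68] [312.02941176 158.94117647] [ 0.53262333 -0.04838259  0.026     ] [ 0.53940889 -0.05911687  0.102     ]
```

View pics/seat.png

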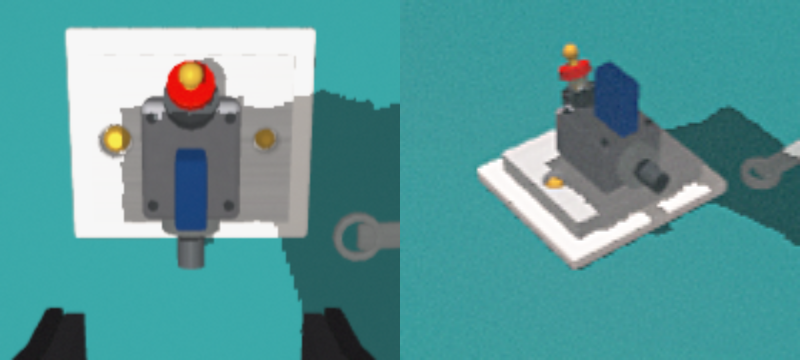

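Both pegs show in the holes: (115,140) and (265,138) in the left crop. The foot sits flat inside the plate outline. Next: hover over the cartridge, take one close look, then grip it.

```bash
python3 - <<'E'
from h import *
import pickle
env.gripper_to(.95)
o=[-90,0,84.6]; env.goto([.4825,.305,.24],o); env.dwell(.3); s=st("clock","position","tool_rot")
p=env.grab_frame("wrist"); cv2.imwrite("pics/c2.png",p["image"]); pickle.dump(p,open("C.pkl","wb"))
print([(np.round(d["xyz"],4).tolist(),round(d["score"],2)) for d in env.search_frame(p,"cartridge_mid")])
H,S,V=cv2.split(cv2.cvtColor(p["image"],cv2.COLOR_BGR2HSV))
for nm,m,z in (("yel",(H>20)&(H<35)&(S>120),.1),("blk",V<60,.106)):
    n,l,s,c=cv2.connectedComponentsWithStats(m.astype(np.uint8))
    for i in range(1,n):
        if 150<s[i][4]<6000: print(nm,s[i],c[i].round(1),ray(p,*c[i],z).round(4))
for q in ([-90,-25,84.6],): 
    R=Ro.from_euler("xyz",q,degrees=True).as_matrix(); n=-R[:,1]; print("n",n.round(3))
    rim=np.array([.5736,-.0899,.0894])
    for d in (60,45,-8): print(d,env.inverse_kinematics(rim+n*(d+47)/1000,q))
E
```

```text
clock 20.2583
position [0.4829 0.3044 0.2402]
tool_rot [-9.00112e+01 -1.24000e-02  8.45269e+01]
[([0.4817, 0.305, 0.0996], 0.82), ([0.4886, 0.2144, 0.098], 0.81)]
yel [257 169  42  51 854] [277.4 188.9] [0.4808 0.2969 0.1   ]
yel [ 67 267  35  64 641] [ 80.7 298.3] [0.6726 0.3828 0.1   ]
yel [452 267  34  63 616] [471.1 298.3] [0.3115 0.4175 0.1   ]
yel [ 235  342  325   22 4201] [409.3 354.4] [0.3686 0.4731 0.1   ]
blk [253 156  50  42 795] [277.3 171.6] [0.4794 0.2811 0.106 ]
blk [262 185  32  32 798] [277.5 200.8] [0.4816 0.3058 0.106 ]
blk [ 134  244   58   38 1339] [170.3 266.7] [0.582  0.3568 0.106 ]
blk [ 361  244   59   38 1345] [382.5 266.6] [0.3946 0.3747 0.106 ]
n [-0.04  -0.421  0.906]
60 [-11.85495906  23.89010328   3.401371   -25.87982812 -74.17365692
  14.652669  ]
45 [-11.28515766  24.40319953   2.22150264 -26.16692787 -72.41947398
  14.93017029]
-8 [ -9.28210891  26.58624428  -1.46614755 -27.40442181 -66.36142204
  16.02541759]
```

View pics/c2.png

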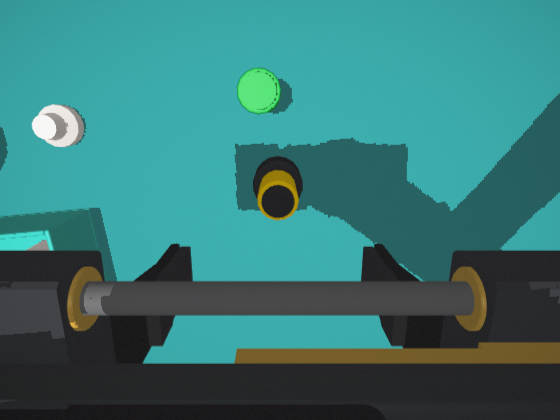

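The cap is at (277,201) with the holder below it, and the green look-alike at (259,90) is well clear. Now I'll grip the cartridge.

```bash
python3 - <<'E'
from h import *
import pickle
x,y=.4822,.3058; o=[-90,0,84.6]
env.move_straight([x,y,.24],rotation=o); print(env.move_straight([x,y,.051],rate=.12,force_limit=8)); st("position","force")
env.gripper_to(0,60); st("opening","position","force")
print(env.move_straight([x,y,.18],rate=.1)); env.dwell(.2); s=st("clock","position","tool_rot","force","opening")
p=env.grab_frame("wrist"); t=env.grab_frame("scene"); pickle.dump((p,t,s),open("H.pkl","wb"))
u,v=map(int,proj(t,s["position"])); 
cv2.imwrite("pics/hold.png",np.hstack([p["image"][60:360,130:430],cv2.resize(t["image"][max(v-70,0):v+80,u-75:u+75],(300,300))]))
E
```

```text
False
position [0.4826 0.3062 0.0517]
force [-0.5136  0.2717 -0.6709]
opening 0.3989
position [0.4822 0.3058 0.051 ]
force [ 0.744  -0.5801 -0.1516]
False
clock 24.825
position [0.4821 0.3057 0.1795]
tool_rot [-8.99644e+01  4.33000e-02  8.46008e+01]
force [ 0.7002 -0.4222 -3.4453]
opening 0.4038
```

View pics/hold.png

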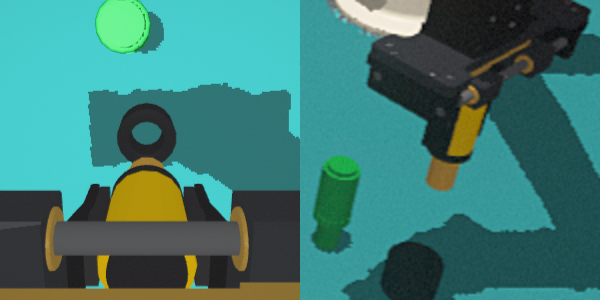

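```bash
cat >> h.py <<'E'
Q=[-90,-25,84.6]; RQ=Ro.from_euler("xyz",Q,degrees=True).as_matrix(); N=-RQ[:,1]
RIM=np.array([.5734,-.0899,.0894])
def tcp(d): return RIM+N*(.047+d)   # mouth d metres above the collar-up rim
E
python3 - <<'E'
from h import *
import pickle
p,t,s=pickle.load(open("H.pkl","rb")); R=Ro.from_euler("z",84.6,degrees=True).as_matrix()
for q in ([-.012,0,-.047],[0,.012,-.047],[0,-.012,-.047],[-.018,0,-.013]): print(q,np.round(proj(p,s["position"]+R@q),1))
env.move_straight([.4822,.3058,.30],rate=.2)
env.goto(tcp(.13),Q); env.move_straight(tcp(.024),rate=.12); env.dwell(.3); s=st()
print("cmd",tcp(.024))
w=env.grab_frame("wrist"); t=env.grab_frame("scene"); u=env.grab_frame("top"); pickle.dump((w,t,u,s),open("A.pkl","wb"))
def crop(im,c,h,n): 
    c=[int(k) for k in c]; return cv2.resize(im[c[1]-h:c[1]+h,c[0]-h:c[0]+h],(n,n),interpolation=cv2.INTER_CUBIC)
m=RIM+N*.02
cv2.imwrite("pics/al.png",np.hstack([crop(w["image"],proj(w,m),90,400),crop(t["image"],proj(t,m),40,400)]))
for im,nm in ((w,"w"),(t,"s")):
    for q in (RIM,RIM+N*.016,RIM+N*.024): print(nm,np.round(proj(im,q),1))
    print("c",np.round(proj(im,m)))
E
```

```text
[-0.012, 0, -0.047] [275.4 214.9]
[0, 0.012, -0.047] [295.1 233.8]
[0, -0.012, -0.047] [255.7 233.8]
[-0.018, 0, -0.013] [275.2 222.4]
clock 28.7833
position [ 0.5707 -0.12    0.1542]
tool_rot [-90.0531 -24.9935  84.6044]
force [-0.1954 -0.1396 -4.4392]
opening 0.4048
cmd [ 0.5705762  -0.11977273  0.15374785]
w [275.9 221.6]
w [275.9 229.1]
w [275.8 233.3]
c [276. 231.]
s [270.5 191.6]
s [268.7 184.7]
s [267.8 181.2]
c [268. 183.]
```

View pics/al.png

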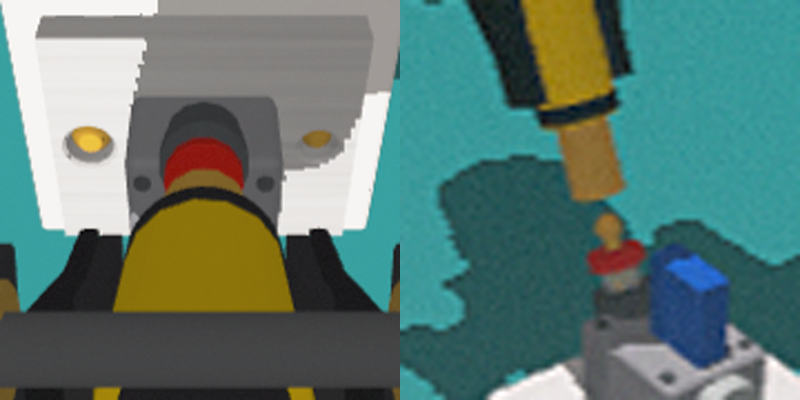

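The coupler is above the nipple. In the wrist crop both are centred at about column 204. In the scene crop the coupler axis passes slightly left of the nipple head at (608,222). I'll quantify that offset.

```bash
python3 - <<'E'
from h import *
import pickle
w,t,u,s=pickle.load(open("A.pkl","rb"))
def rows(p,m,y0,y1,x0,x1):
    out=[]
    for y in range(y0,y1):
        xs=np.nonzero(m[y,x0:x1])[0]
        if len(xs): out.append((y,x0+xs[0],x0+xs[-1],x0+(xs[0]+xs[-1])/2))
    return out
H,S,V=cv2.split(cv2.cvtColor(t["image"],cv2.COLOR_BGR2HSV))
br=(H>8)&(H<28)&(S>85)&(V>60); rd=((H<7)|(H>173))&(S>120)
print("brass",rows(t,br,165,196,255,285)); print("red",rows(t,rd,180,205,255,285))
tc=np.array(s["position"]); Ra=Ro.from_euler("xyz",s["tool_rot"],degrees=True).as_matrix(); ax=Ra[:,1]
print("coupler pred",[np.round(proj(t,tc+ax*d),1).tolist() for d in (.015,.025,.035,.047)])
print("nip pred",[np.round(proj(t,RIM+N*d),1).tolist() for d in (.010,.016,0,-.004,-.008)])
H,S,V=cv2.split(cv2.cvtColor(w["image"],cv2.COLOR_BGR2HSV))
rd=((H<7)|(H>173))&(S>120); print("W red",rows(w,rd,195,235,240,310)[::3])
br=(H>8)&(H<22)&(S>85); print("W brass",rows(w,br,195,235,240,310)[::2])
print("W pred collar r12.5 edge far",np.round(proj(w,RIM-RQ[:,0]*.0125),1),"bottom far",np.round(proj(w,RIM-RQ[:,0]*.0125-N*.008),1))
print("W pred mouth near edge",np.round(proj(w,tc+ax*.047-Ra[:,0]*.012),1))
E
```

```text
brass [(165, np.int64(266), np.int64(268), np.float64(267.0)), (166, np.int64(262), np.int64(268), np.float64(265.0)), (167, np.int64(258), np.int64(269), np.float64(263.5)), (168, np.int64(260), np.int64(269), np.float64(264.5)), (169, np.int64(260), np.int64(269), np.float64(264.5)), (170, np.int64(260), np.int64(269), np.float64(264.5)), (171, np.int64(261), np.int64(270), np.float64(265.5)), (172, np.int64(261), np.int64(270), np.float64(265.5)), (173, np.int64(261), np.int64(270), np.float64(265.5)), (174, np.int64(261), np.int64(271), np.float64(266.0)), (175, np.int64(261), np.int64(271), np.float64(266.0)), (176, np.int64(261), np.int64(271), np.float64(266.0)), (177, np.int64(262), np.int64(271), np.float64(266.5)), (178, np.int64(262), np.int64(272), np.float64(267.0)), (179, np.int64(262), np.int64(271), np.float64(266.5)), (180, np.int64(262), np.int64(270), np.float64(266.0)), (181, np.int64(263), np.int64(268), np.float64(265.5)), (185, np.int64(268), np.int64(270), np.float64(269.0)), (186, np.int64(267), np.int64(271), np.float64(269.0)), (187, np.int64(267), np.int64
[... 1188 characters left out ...]
(294), np.float64(276.5)), (224, np.int64(259), np.int64(294), np.float64(276.5))]
W brass [(217, np.int64(271), np.int64(282), np.float64(276.5)), (219, np.int64(268), np.int64(285), np.float64(276.5)), (221, np.int64(264), np.int64(289), np.float64(276.5)), (223, np.int64(262), np.int64(291), np.float64(276.5)), (225, np.int64(261), np.int64(292), np.float64(276.5)), (227, np.int64(260), np.int64(293), np.float64(276.5)), (229, np.int64(259), np.int64(259), np.float64(259.0)), (232, np.int64(265), np.int64(265), np.float64(265.0)), (234, np.int64(258), np.int64(258), np.float64(258.0))]
W pred collar r12.5 edge far [275.9 203.7] bottom far [276.  200.7]
W pred mouth near edge [275.5 214.7]
```

The predictions and pixels agree to about 0.5 px, and both parts sit at column 276.5 in the wrist view. I'll advance over the nipple head, then press.

```bash
python3 - <<'E'
from h import *
def d(): 
    s=env.read_state(); e=np.array(s["position"])-tcp(0); print("d mm",round(e@N*1000,2),"lat",np.round((e-N*(e@N))*1000,2),"F",np.round(s["force"],1),"axial",round(float(np.dot(s["force"],N)),1),"t",round(s["clock"],2))
d()
print(env.move_straight(tcp(.003),rate=.03,force_limit=8)); env.dwell(.15); d()
E
```

```text
d mm 24.2 lat [ 0.03 -0.02 -0.01] F [ 0.4 -0.  -2.3] axial -2.1 t 28.93
False
d mm 3.28 lat [ 0.16 -0.    0.01] F [ 0.6 -0.4 -3.2] axial -2.8 t 29.93
```

```bash
python3 - <<'E'
from h import *
import pickle
def d(): 
    s=env.read_state(); e=np.array(s["position"])-tcp(0); print("d mm",round(e@N*1000,2),"lat",np.round((e-N*(e@N))*1000,2),"F",np.round(s["force"],1),"axial",round(float(np.dot(s["force"],N)),1),"t",round(s["clock"],2),"op",round(s["opening"],4))
for k in (-.001,-.003,-.005,-.007,-.0085,-.0095,-.0105,-.0115):
    r=env.move_straight(tcp(k),rate=.03,force_limit=28); print(k,r); d()
    if r: break
env.dwell(.3); d()
w=env.grab_frame("wrist"); t=env.grab_frame("scene")
def crop(im,c,h,n):
    c=[int(k) for k in c]; return cv2.resize(im[c[1]-h:c[1]+h,c[0]-h:c[0]+h],(n,n),interpolation=cv2.INTER_CUBIC)
cv2.imwrite("pics/pr.png",np.hstack([crop(w["image"],proj(w,RIM+N*.02),90,400),crop(t["image"],proj(t,RIM+N*.01),40,400)]))
E
```

```text
-0.001 False
d mm -0.56 lat [ 0.4  -0.01  0.01] F [-0.  -0.6 -1.9] axial -1.5 t 30.22 op 0.4065
-0.003 False
d mm -1.44 lat [ 0.44 -0.01  0.01] F [-2.  -2.1  5.3] axial 5.8 t 30.47 op 0.4034
-0.005 False
d mm -3.19 lat [ 0.44 -0.03  0.  ] F [-1.5 -2.5  6.4] axial 6.9 t 30.72 op 0.4051
-0.007 False
d mm -5.84 lat [ 0.4  -0.07 -0.02] F [-1.3 -2.5  3.4] axial 4.2 t 30.97 op 0.4073
-0.0085 False
d mm -8.58 lat [ 0.38 -0.04 -0.  ] F [ 0.2 -2.   1.9] axial 2.6 t 31.22 op 0.4049
-0.0095 False
d mm -8.67 lat [ 0.43 -0.04  0.  ] F [-1.  -3.2  4.6] axial 5.6 t 31.47 op 0.4038
-0.0105 False
d mm -8.71 lat [ 0.44 -0.04  0.  ] F [-2.5 -5.1  9.1] axial 10.5 t 31.72 op 0.4026
-0.0115 False
d mm -8.75 lat [ 0.46 -0.05 -0.  ] F [-2.8 -5.7 12.2] axial 13.5 t 31.97 op 0.4065
d mm -8.73 lat [ 0.47 -0.04  0.  ] F [-2.6 -5.1 13. ] axial 14.1 t 32.27 op 0.4039
```

View pics/pr.png

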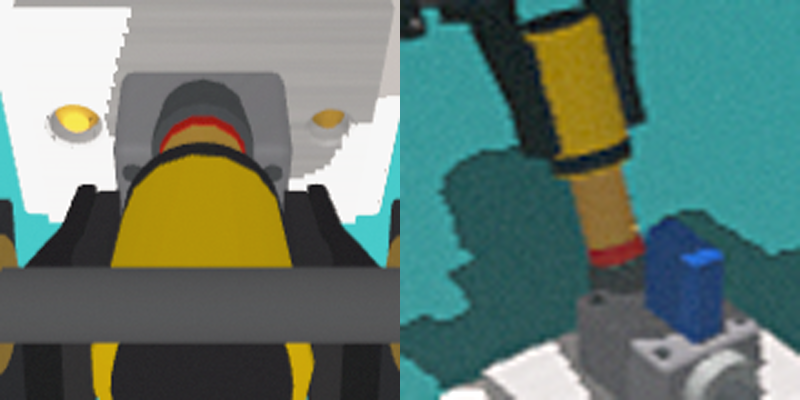

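The collar clicked down. Contact came at d of about -0.7 mm and it stalled hard at -8.7 mm, so about 8 mm of travel. The force has risen to about 17 N net, against the 7 N spring. The picture shows the red collar flush against the dark boss and the pegs still in the holes. I'll hand it in.

```bash
python3 - <<'E'
from h import *
st("clock","position","force","opening"); env.close_job()
E
```

```text
clock 32.3667
position [ 0.5723 -0.1061  0.1241]
force [-3.1203 -5.9924 12.2279]
opening 0.4018
the job is handed in; nothing more can be done
```

The job is done and handed in at 32.4 s of the 56 s allowed; no verdict is reported.

- **Gearbox:** I set it on the stand and let go of it. Contact came at the flush height (TCP z 0.074 m), and pictures after release and during the press show both pegs in their holes.
- **Cartridge:** I took the yellow one from its holder and pressed it onto the tilted nipple along its axis. It went over the head with no side contact.
- **Collar:** It travelled about 8 mm and then stalled at its stop. I was still holding the cartridge with about 14 N read along the axis (about 17 N allowing for its weight). The spring pushes back with about 7 N there. The last picture shows the collar fully down.
- **Other objects:** I did not touch them, but I took no final picture to confirm it.

Three readings disagreed or looked odd:
- **Peak force:** I only read the force between press steps, so the roughly 16 N peak was not captured; the highest reading before the snap was about 7 N.
- **Stop position:** The stop came about 0.7 mm past my predicted position, within measurement error.
- **TCP shift:** The TCP read about 3 mm off in x and z just after I released the gearbox. The pictures afterwards showed the gearbox still seated.

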